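# Lock the faceplate stud with a linch pin

## Robot

A 6-joint arm with a two-finger parallel gripper is mounted at the origin on the work surface. World frame = base frame: x ahead of the robot, y to its left, z up, the work surface at z = 0. Lengths are in m, angles in rad, forces in N, time in s.
With the tool pointing down it reaches from about 0.275 to 0.75 m from the base axis. Payload 10.2 kg.
Tool frame: the origin (TCP) lies between the finger pads; the fingertips stand 17 mm ahead of it and the grasp point (between the pads) lies 2 mm behind it; z points along the fingers, y is the line along which they close (so a half turn about z gives the same grasp; the last joint's range is limited). The gripper opens to 88 mm and grips with 3 to 60 N. Pads are 18 mm wide; open, the fingers measure 123 mm over their backs; the gripper's body (75 mm by 187 mm) begins 45 mm behind the grasp point.
Start: joints at [-1.384, 0.313, 1.498, -0, 1.331, -0.223], TCP at [0.209, -0.482, 0.256] pointing down, gripper open.
Joint ranges: [-2.94, 2.94], [-0.97, 2.17], [0.19, 2.56], [-1.23, 4.37], [0.02, 3.11], [-2.88, 2.88]. Speed limits (rad/s): [2.39, 2.39, 3.01, 3.14, 3.14, 3.14].

## Interface

Orientations are given as a unit quaternion [x, y, z, w].
In Python, from station import telemetry, vision, env, nets gives the robot as it stands. The module is installed in compiled form; this text tells all that it offers.
- The arm moves only by the tool arm_command, never from a script. Its argument "plan" is a list of rows, each a list of 3 entries, a list of its own where there are three numbers: the turn, a rotation vector about the tool's x, y, z in rad, then the shift along the tool's x, y, z in cm, then the gripper's target within -1 to 1 (shut at 1, half-way at 0, fully open at -1). In form: [[[rx, ry, rz], [tx, ty, tz], gripper], ...]. A call has 1 to 10 rows; each row is the pose to reach, as a shift and turn from the pose commanded when the call began, along the tool's axes at that moment; what a row does not reach only later rows make up. A row lasts 1/10 s, in which the tool goes at most 50 mm and 8.59 degrees, less where a joint would pass 70% of its speed; a pose out of reach is approached as far as the arm can. A call with a gripper value outside its range is refused whole. The fingers move at their own pace and stop on an object; "squeeze" is the grip in N (left out, the last holds). Time passes only in rows, so rows that repeat a pose let the fingers close. It gives the time, the measured TCP pose, the force, the opening and the grip force at its end, in the units of the state.
- telemetry.read_state(): the state, without advancing time (a new reading comes with each control period).
- vision.capture(name): name is "side" or "top"; returns the picture (420x560x3 uint8, blue, green, red); there is no depth.
- vision.camera_params(name): a dict with "intrinsics" (3x3 intrinsics, pixels), "pose" (4x4, takes a point from camera to world coordinates). Camera axes: x right, y up, looking along -z (the intrinsics and any distortion apply to the point x, -y, -z); pixel columns grow to the right and rows downward; lengths in m; the calibration is good to about 2 mm. A picture is of the moment at which its call begins. camera_params takes no time and is no camera call.
- env.job_done(): hands the job in; it is judged then, once.
Trained networks look in the newest picture that a camera, given by its name, has taken for a name from the list of things; names that differ only in an ending like _2 or _b are one class to them, and where a whole thing is asked for, a point or a joint stands for the part that bears it (a point fixed in the world has none). Each returns a list of dicts, best first, with "p" (0 to 1); they miss things now and then, are a little off and sometimes report something else, mostly with a low value. They report only what shows in the picture. A call takes as long as a camera call. They do not tell look-alikes from the thing itself.
- nets.boxes_of(thing, camera): "point" ([x, y, z] in m, in world coordinates, good to about 4 mm: the middle of the surface that is visible of it).
- nets.regions_of(thing, camera): "region" (420x560 bool, what is visible of it).
- nets.landmark_of(thing, camera): "point" ([x, y, z] in m, in world coordinates, good to about 4 mm: a listed point, or the origin of a listed thing).
The state is a dict: "time": time; "joint_pos": joint angles; "qvel": joint speeds; "effort": joint torques, N m; "eef_pos": TCP position; "eef_rot": TCP orientation; "wrist_force": force on the tool from outside, world axes, zero at the start; "ft_torque": the same for the moment, N m; "grip_width": opening from 0.0 (shut) to 1.0 (fully open); "finger_force": force on a finger pad.
Only numpy, scipy, OpenCV 4.12 (cv2) and the standard library are available. Lean on these libraries where they do the work, as an engineer would, in place of code of your own. Each camera call takes 0.05 s, during which the arm holds its last target. There are 200 camera calls.

## Task

Push the linch pin through the cross hole of the welding positioner's square stud from its front side until its shoulder is home against the stud, with the ring still open. Then flip the sprung ring over the pin end so that it snaps past the nose and stays latched, and let go. Feel your way in and work gently: never ram the pin or the stud, and leave the spray can, the pipe offcut and the hammer where they are.

Things in the scene. Friction and masses are not known exactly. Their poses are not given: they have to be found in the camera images.
- positioner: Fixed welding positioner: grey drum with a brown heat-tinted round faceplate (240 mm across, top 48 mm above the bench), a low collar (72 mm across, 14 mm high) and, in it, an upright bright square steel stud, rigid, 30 mm deep along x, 36 mm wide along y. Origin: centre of the underside, on the bench. +z up; +x is the way to push the pin; the stud's front face looks to -x.
- hole (a point): NOMINAL mouth of the cross hole in the stud's front face, 97 mm above the bench, 16 mm below the stud's top; axes as the positioner's. The stud is clamped in a slot up to 9 mm off this point along +y or -y (unmeasured, new each time; x and z are true): find the real hole by feel or sight. Hole 11.5 mm square, straight through along x, edges chamfered 1 mm.
- pin_tab (a point): Centre of the linch pin's upright flat grip tab: 36 mm long (x), 12 mm thick (y, the way to pinch), 44 mm high (z). The steel pin (about 0.2 kg) lies loose and upright on the bench, shank level. Axes are the pin's: +x along the shank to the nose, +z up. The shank axis is 8 mm below this point, 14 mm above the bench at the start; the shoulder is 36 mm ahead.
- pin_shoulder (a point): Point on the shank axis in the shoulder plane, which comes home on the stud's front face. Axes are the pin's. From here the shank, 10 mm square, runs 45 mm along +x to a narrower nose, 7 mm wide (y), rounded to 5 mm radius up and down, ending at 50 mm: off centre, the nose may enter and the shank's steps catch 5 mm later. Behind it, up to the tab, is a block 18 mm long, 22 mm wide, 28 mm high.
- ring (a joint): Opening angle (rad) of the pin's sprung D-shaped ring of 5 mm wire: 0 latched, bow below the nose; grows as it swings up and back, at most 1.7. Hinge along pin y, on the shank axis 9 mm behind the shoulder. At value q the ring points q - 0.21 rad above pin +x. Legs 50 mm apart straddle the stud; the bow is 59 mm from the hinge. Hinge friction holds it where left.
- ring_lip (a point): Centre of the ring's flat thumb lip, 68.5 mm from the hinge, 20 mm wide, 4 mm thick, ending 77 mm from the hinge. The bow is sprung along the legs (1 N/mm, 2 N preload): below about ring = 0.31 it rides on the nose, under 10 N down on the lip snaps it past 0.21, and below about 0.12 it is clear and latched.
- can: Bystander: upright aluminium spray can, 60 mm across, 150 mm high; origin at the centre of its foot.
- offcut: Bystander: brown pipe offcut standing on end, 48 mm across, 40 mm high; origin at the centre of its foot.
- hammer: Bystander: hammer 260 mm long lying on the bench; origin on its underside.
There are look-alikes about, which are no part of the job. What is shaped like the part that bears pin_tab but green or purple is not meant.

How it is judged:
On the way:
1. the pin is through the hole, its shoulder within 4 mm of the stud, ring still open (x of pin_shoulder in the frame of hole between -0.004 and 0.003 m and y of pin_shoulder in the frame of hole between -0.012 and 0.012 m and z of pin_shoulder in the frame of hole between -0.004 and 0.004 m and angle between the x axis of pin_shoulder and the x axis of hole, either way round below 0.15 rad and value of joint ring above 0.4 rad), for 0.2 s.
At the end, for the whole second after the job is handed in: The pin sits level in the hole (within 0.15 rad) with its shoulder within 5 mm of the stud's front face, the ring is snapped over the nose (ring value below 0.16 rad) and at rest, and the robot has let go (x of pin_shoulder in the frame of hole between -0.005 and 0.003 m and y of pin_shoulder in the frame of hole between -0.012 and 0.012 m and z of pin_shoulder in the frame of hole between -0.005 and 0.005 m and angle between the x axis of pin_shoulder and the x axis of hole, either way round below 0.15 rad and value of joint ring below 0.16 rad and velocity of joint ring between -0.1 and 0.1 rad/s); the robot touches nothing.
It fails at once if pin rammed against the stud or positioner with more than 40 N (contact force between pin and positioner above 40 N).
It fails at once if robot presses on the positioner or stud with more than 30 N (contact force between any of the arm, the fingers and positioner above 30 N).
It fails at once if spray can moved more than 30 mm (distance of can from where it was at the start of the episode above 0.03 m).
It fails at once if pipe offcut moved more than 30 mm (distance of offcut from where it was at the start of the episode above 0.03 m).
It fails at once if hammer moved more than 30 mm (distance of hammer from where it was at the start of the episode above 0.03 m).
It also fails if it takes over 72 s, if anything falls off the work surface, if the arm or the gripper's body presses on something with over 40 N, if the wrist force passes 120 N, or if a joint passes its speed limit or range.

## Working session

There is one attempt and no reset: what is moved stays moved. The work goes in short steps, Python scripts to look and compute and a tool call to move; the robot and the scene stay as the last step left them, time stands still between calls to the robot, and variables do not carry over. Pictures are saved under pics/ and viewed, at most 10 in all, crops included, and the job is handed in when it is done.

Besides the shell and the picture viewer there is one more tool, called as name(argument=value, ...) on one line, values as JSON. arm_command: Moves the arm, as the interface text tells. Its arguments: {"type":"object","properties":{"plan":{"type":"array"},"squeeze":{"type":"number"}},"required":["plan"]}

```bash
mkdir -p pics; cat > h.py <<'E'
import numpy as np, cv2
from station import telemetry, vision, env, nets
from scipy.spatial.transform import Rotation as R
def proj(cam,p):
    c=vision.camera_params(cam);T=np.linalg.inv(np.array(c["pose"]));q=T[:3,:3]@np.array(p)+T[:3,3]
    k=np.array(c["intrinsics"])@np.array([q[0],-q[1],-q[2]]);return k[:2]/k[2]
def ray(cam,uv):
    c=vision.camera_params(cam);P=np.array(c["pose"]);d=np.linalg.inv(np.array(c["intrinsics"]))@np.array([uv[0],uv[1],1.])
    d=P[:3,:3]@np.array([d[0],-d[1],-d[2]]);return P[:3,3],d/np.linalg.norm(d)
def tri(a,b):
    A=np.zeros((3,3));v=np.zeros(3)
    for cam,uv in (a,b):
        o,d=ray(cam,uv);M=np.eye(3)-np.outer(d,d);A+=M;v+=M@o
    return np.linalg.solve(A,v)
def onz(cam,uv,z):
    o,d=ray(cam,uv);return o+d*(z-o[2])/d[2]
E
python3 - <<'E'
from h import *
np.set_printoptions(precision=4,suppress=True)
for c in("side","top"):
    im=vision.capture(c);cv2.imwrite(f"pics/{c}0.png",im)
    p=vision.camera_params(c);print(c,np.array(p["pose"]),p["intrinsics"])
    for t in("positioner","hole","pin_tab","pin_shoulder","ring_lip","can","offcut","hammer"):
        for r in nets.landmark_of(t,c)[:4]: print(t,c,round(r["p"],2),np.array(r["point"]),proj(c,r["point"]).round())
print(telemetry.read_state())
E
```

```text
side [[-0.8035  0.275  -0.528   0.0229]
 [-0.5949 -0.4049  0.6944  0.6116]
 [-0.0229  0.872   0.4889  0.6221]
 [ 0.      0.      0.      1.    ]] [[445.7085   0.     276.8261]
 [  0.     445.7085 211.7697]
 [  0.       0.       1.    ]]
hole side 0.93 [0.5553 0.1594 0.0965] [200. 279.]
pin_tab side 0.89 [ 0.5908 -0.2996  0.0204] [313. 212.]
pin_tab side 0.56 [ 0.4779 -0.1414  0.0186] [317. 252.]
pin_shoulder side 0.82 [ 0.5122 -0.1532  0.0086] [308. 249.]
pin_shoulder side 0.66 [ 0.6221 -0.2762  0.0169] [299. 213.]
ring_lip side 0.49 [ 0.5392 -0.1695  0.0765] [302. 219.]
ring_lip side 0.45 [ 0.6647 -0.2398  0.0055] [279. 218.]
offcut side 0.54 [ 0.7373 -0.1586 -0.0035] [240. 225.]
hammer side 0.73 [ 0.6641 -0.4027 -0.0014] [311. 197.]
top [[ 0.0206  0.9894 -0.1435  0.4359]
 [-0.9998  0.0212  0.0028 -0.1323]
 [ 0.0058  0.1434  0.9897  1.0315]
 [ 0.      0.      0.      1.    ]] [[487.0154   0.     279.7761]
 [  0.     487.0154 209.0679]
 [  0.       0.       1.    ]]
positioner top 0.96 [0.5673 0.1641 0.0014] [139. 214.]
positioner top 0.72 [ 0.7413 -0.1596 -0.001 ] [292. 139.]
hole t
[... 505 characters left out ...]
n top 0.93 [ 0.4468 -0.4037 -0.002 ] [406. 277.]
offcut top 0.71 [ 0.7413 -0.1595  0.0019] [292. 139.]
hammer top 0.75 [ 0.6621 -0.4084 -0.0001] [407. 177.]
hammer top 0.6 [0.554  0.1565 0.1013] [128. 214.]
{'time': 0.9, 'joint_pos': array([-1.3844,  0.3129,  1.4977,  0.    ,  1.331 , -0.2234]), 'qvel': array([ 0.0001, -0.0002, -0.0002,  0.0004, -0.0009,  0.0019]), 'effort': array([  0.0008, -40.2102, -25.2414,   0.0697,   0.032 ,  -0.    ]), 'eef_pos': array([ 0.2092, -0.4815,  0.2557]), 'eef_rot': array([ 0.9791,  0.2035,  0.    , -0.    ]), 'wrist_force': array([ 0.5715, -0.5297,  0.3562]), 'ft_torque': array([0.0052, 0.0494, 0.0221]), 'finger_force': 0.0, 'grip_width': 0.996096852634672}
```

```bash
python3 - <<'E'
import cv2
a=cv2.imread("pics/top0.png")[120:320,60:420];b=cv2.imread("pics/side0.png")[150:350,130:410]
cv2.imwrite("pics/t1.png",cv2.resize(a,None,fx=2.2,fy=2.2,interpolation=2))
cv2.imwrite("pics/s1.png",cv2.resize(b,None,fx=2.8,fy=2.8,interpolation=2))
E
```

```text
(no output)
```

View pics/t1.png

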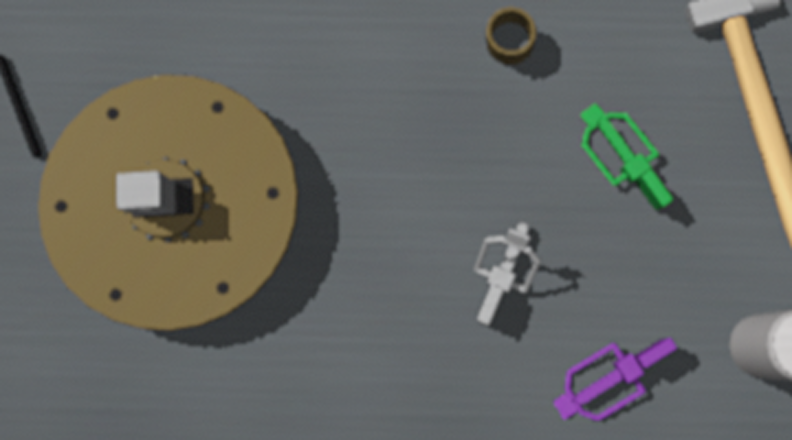

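View pics/s1.png

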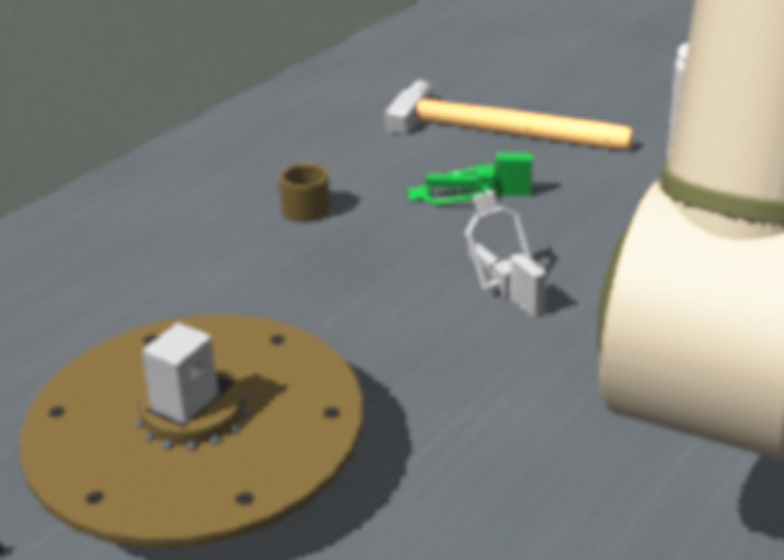

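The top view shows the grey pin at about (285,255), the green and purple decoys, and the stud near (123,206). The side view shows the dark hole in the stud's -x face at about (200,282), with the ring standing open and its lip near (303,222). The bolts and the stud edge both suggest the positioner has a yaw of a few degrees, so I'll measure that next.

```bash
cat > meas.py <<'E'
from h import *
np.set_printoptions(precision=4,suppress=True)
def bolts(im):
    out=[]
    g=cv2.cvtColor(im,cv2.COLOR_BGR2GRAY).astype(float)
    for x,y in((112,113),(217,107),(272,193),(222,288),(116,295),(61,206)):
        u,v=60+x/2.2-.5,120+y/2.2-.5
        a=g[int(v)-4:int(v)+6,int(u)-4:int(u)+6];w=np.clip(a.max()-25-a,0,None);yy,xx=np.mgrid[:10,:10]
        out.append(onz("top",(int(u)-4+(w*xx).sum()/w.sum(),int(v)-4+(w*yy).sum()/w.sum()),.048))
    return np.array(out)
E
python3 - <<'E'
from meas import *
top=cv2.imread("pics/top0.png");side=cv2.imread("pics/side0.png")
b=bolts(top);c=b[:,:2].mean(0);d=b[:,:2]-c
a=np.arctan2(d[:,1],d[:,0]);print("center",c,"r",np.linalg.norm(d,axis=1),"yaw",np.degrees((a+np.pi/6)%(np.pi/3)-np.pi/6))
def mask(im,x0,y0,x1,y1,thr):
    m=np.zeros(im.shape[:2],np.uint8);m[y0:y1,x0:x1]=((im.min(2)>thr)*255)[y0:y1,x0:x1];return m
m=mask(top,105,190,150,230,140)
cs=max(cv2.findContours(m,0,2)[0],key=cv2.contourArea)
w=np.array([onz("top",p,.113)[:2] for p in cs[:,0].astype(float)])
r=cv2.minAreaRect((w*1000).astype(np.float32));print("stud top rect mm",r)
# crops of raw values
print(top[194:222,108:148].min(2))
print(side[262:304,178:212].min(2))
m=mask(top,265,215,310,272,130);ys,xs=np.nonzero(m);print(len(xs));
print(top[218:270,270:306].min(2)//10)
E
```

```text
center [0.5696 0.1585] r [0.0979 0.0978 0.0977 0.0979 0.0978 0.0978] yaw [-25.1541 -25.1433 -25.101  -25.1165 -25.1157 -25.1048]
stud top rect mm ((568.9136962890625, 165.51661682128906), (30.56552505493164, 34.24652099609375), 3.9857099056243896)
[[76 77 77 ... 66 75 75]
 [76 78 78 ... 59 70 74]
 [77 78 75 ... 61 62 70]
 ...
 [74 75 76 ... 40 43 40]
 [75 76 77 ... 42 38 34]
 [77 75 76 ... 41 38 31]]
[[117 117 119 ...  97  96  97]
 [116 118 117 ...  77  77  78]
 [118 118 117 ...  72  71  73]
 ...
 [ 92 102  90 ...  37  31  32]
 [ 84  88  79 ...  32  32  34]
 [ 73  74  72 ...  30  32  37]]
394
[[10 10 10 ...  9  9  9]
 [10 10 10 ... 10  9 10]
 [10 10 10 ...  9  9  9]
 ...
 [ 9  9  9 ...  9  9  9]
 [ 9  9  9 ...  9  9  9]
 [ 9  9  9 ...  9  9  9]]
```

```bash
python3 - <<'E'
from meas import *
np.set_printoptions(linewidth=200,threshold=5000)
top=cv2.imread("pics/top0.png");side=cv2.imread("pics/side0.png")
y=np.radians(4.88);ex=np.array([np.cos(y),np.sin(y),0]);ey=np.array([-np.sin(y),np.cos(y),0])
C=np.array([.5696,.1585,0])
for o in(-.009,0,.005,.007,.009): print(o,C-ex*.015+ey*o+[0,0,.097],proj("side",C-ex*.015+ey*o+[0,0,.097]))
for sx in(-.015,.015):
  for sy in(-.018,.018):
    p=C+ex*sx+ey*(.007+sy)+[0,0,.113];print("corner",proj("side",p),proj("top",p))
print(side[266:300,178:212].min(2)//10)
print(top[200:218,108:140].min(2)//10)
print(top[218:270,272:304].min(2)//10)
E
```

```text
-0.009 [0.5554 0.1483 0.097 ] [204.1062 275.9887]
0 [0.5547 0.1572 0.097 ] [201.0751 278.4951]
0.005 [0.5542 0.1622 0.097 ] [199.3707 279.9045]
0.007 [0.5541 0.1642 0.097 ] [198.6848 280.4717]
0.009 [0.5539 0.1662 0.097 ] [197.9965 281.0408]
corner [203.9217 268.7331] [131.6908 212.9604]
corner [191.4064 278.8442] [112.6872 214.1576]
corner [191.9774 264.1202] [131.3587 197.4206]
corner [179.2939 273.9173] [112.4424 198.6034]
[[11 11 10 10  9  8  8  7  7  7  7  7  9 14 18 20 19 18 15 13 11  9  7  7  7  7  7  7  7  7  7  7  7  7]
 [ 9  9  8  8  7  7  7  7  7  7  8 11 14 18 21 22 22 21 20 19 17 14 12 10  9  7  7  7  7  7  7  7  7  7]
 [ 7  7  7  7  7  7  7  7  7  9 13 17 20 21 22 22 22 22 22 22 21 20 19 17 14 11  9  7  7  7  7  7  7  7]
 [ 7  7  7  6  6  6  6  7  9 14 18 21 22 22 22 22 22 22 22 22 22 22 22 21 20 17 13  9  7  7  7  7  7  7]
 [ 7  7  7  6  6  6  7  9 14 18 21 22 22 22 22 22 22 22 22 22 22 22 22 22 22 20 16 10  8  7  7  7  7  7]
 [ 7  7  6  6  6  8 11 15 19 21 22 22 22 22 22 22 22 22 22 22 22 22 22 22 21 18 13 10  7  7  7  7  7  7]
 [ 7  7  7  7  9 13 17 20 22 22 22 22 22
[... 9132 characters left out ...]
 9  9]
 [ 9  9  9  9 10 14 17 18 18 18 18 14  9  5  5  5  5  5  5  5  5  5  5  5  5  5  5  4  5  8  9  9]
 [ 9  9  9  9 11 15 17 18 18 18 16 12  7  4  5  5  5  5  5  5  5  5  5  5  5  5  5  5  6  8  9  9]
 [ 9  9  9  9 10 13 16 17 18 17 15  9  5  4  5  5  5  5  5  5  5  5  5  5  5  5  5  5  7  9  9 10]
 [ 9  9  9  9  9 10 12 14 15 16 12  7  4  5  5  5  5  5  5  5  5  5  5  5  5  5  5  6  8  9 10  9]
 [ 9  9  9  9  9  9  9 10 11 12  9  5  4  5  5  5  5  5  5  5  5  5  5  5  5  5  5  6  8  9  9  9]
 [ 9  9  9  9  9  9  9  9  9  8  7  5  5  4  5  5  5  5  5  5  5  5  5  5  5  5  5  6  8  9  9  9]
 [ 9 10  9  9  9  9  9  9  9  9  8  7  6  5  5  5  5  5  5  5  5  5  5  5  5  5  5  7  9 10 10  9]]
```

```bash
cat >> h.py <<'E'
def delta(pos,yawdeg,pitch=0):
    s=telemetry.read_state();R0=R.from_quat(s["eef_rot"]);h=np.radians(yawdeg)/2
    Rt=R.from_quat([np.cos(h),np.sin(h),0,0])
    print("now",np.round(s["eef_pos"],4),"yaw",np.degrees(2*np.arctan2(s["eef_rot"][1],s["eef_rot"][0])).round(2),"F",np.round(s["wrist_force"],1),"t",s["time"],"grip",round(s["grip_width"],3))
    print("turn",(R0.inv()*Rt).as_rotvec().round(4),"shift cm",(R0.inv().apply(np.array(pos)-s["eef_pos"])*100).round(2))
E
python3 - <<'E'
from h import *
print(onz("top",(282.2,259.2),.044),onz("top",(280,264),.044)-onz("top",(284.7,252),.044))
delta([.479,-.142,.12],-20.7)
E
```

```text
[ 0.47695888 -0.1420938   0.044     ] [-0.0243292   0.00901137  0.        ]
now [ 0.2092 -0.4815  0.2557] yaw 23.48 F [ 0.6 -0.5  0.4] t 0.9 grip 0.996
turn [-1.00e-04 -0.00e+00  7.71e-01] shift cm [ 38.28 -20.39  13.57]
```

arm_command(plan=[[[0, 0, 0.77], [38.2, -20.4, 13.6], -1], [[0, 0, 0.77], [38.2, -20.4, 13.6], -1], [[0, 0, 0.77], [38.2, -20.4, 13.6], -1], [[0, 0, 0.77], [38.2, -20.4, 13.6], -1], [[0, 0, 0.77], [38.2, -20.4, 13.6], -1], [[0, 0, 0.77], [38.2, -20.4, 13.6], -1], [[0, 0, 0.77], [38.2, -20.4, 13.6], -1], [[0, 0, 0.77], [38.2, -20.4, 13.6], -1], [[0, 0, 0.77], [38.2, -20.4, 13.6], -1], [[0, 0, 0.77], [38.2, -20.4, 13.6], -1]])

```text
time: 1.9
eef_pos: [0.4794, -0.1391, 0.1186]
eef_rot: [0.984, -0.178, -0.001, -0.0]
wrist_force: [0.4, -0.4, -0.5]
grip_width: 1.0
finger_force: 0.0
```

arm_command(plan=[[[0, 0, 0], [0, 0.3, 4.5], -1], [[0, 0, 0], [0, 0.3, 7.5], -1], [[0, 0, 0], [0, 0.3, 9.15], -1], [[0, 0, 0], [0, 0.3, 9.15], 0.2], [[0, 0, 0], [0, 0.3, 9.15], 0.5], [[0, 0, 0], [0, 0.3, 9.15], 0.9], [[0, 0, 0], [0, 0.3, 9.15], 0.9], [[0, 0, 0], [0, 0.3, 9.15], 0.9], [[0, 0, 0], [0, 0.3, 9.15], 0.9]], squeeze=30)

```text
time: 2.8
eef_pos: [0.4774, -0.1452, 0.0286]
eef_rot: [0.984, -0.179, 0.0, 0.0]
wrist_force: [-0.3, -0.5, -0.1]
grip_width: 0.477
finger_force: 0.0
```

arm_command(plan=[[[0, 0, 0], [0, 0, 0], 1], [[0, 0, 0], [0, 0, 0], 1], [[0, 0, 0], [0, 0, 0], 1], [[0, 0, 0], [0, 0, 0], 1], [[0, 0, 0], [0, 0, 0], 1], [[0, 0, 0], [0, 0, 0], 1]])

```text
time: 3.4
eef_pos: [0.4772, -0.145, 0.0282]
eef_rot: [0.984, -0.179, -0.0, -0.0]
wrist_force: [0.3, 0.8, -0.2]
grip_width: 0.131
finger_force: 29.9
```

arm_command(plan=[[[0, 0, 0], [0, 0, -2], 1], [[0, 0, 0], [0, 0, -5], 1], [[0, 0, 0], [0, 0, -9], 1], [[0, 0, -0.1], [-2, -4, -11], 1], [[0, 0, -0.2], [-4.5, -9, -11], 1], [[0, 0, -0.3], [-7, -14, -11], 1], [[0, 0, -0.4], [-9, -18, -11], 1], [[0, 0, -0.445], [-11, -22.5, -11], 1], [[0, 0, -0.445], [-13, -26.3, -11], 1], [[0, 0, -0.445], [-13.24, -27.04, -10], 1]])

```text
time: 4.4
eef_pos: [0.4478, 0.1586, 0.1288]
eef_rot: [0.999, 0.045, 0.001, -0.0]
wrist_force: [-0.1, -0.7, -1.7]
grip_width: 0.132
finger_force: 29.9
```

```bash
python3 - <<'E'
from h import *
delta([.4485,.1547,.1112],4.88)
a=vision.capture("top")[150:270,60:220];b=vision.capture("side")[170:330,150:360]
cv2.imwrite("pics/t2.png",cv2.resize(a,None,fx=5,fy=5,interpolation=2))
cv2.imwrite("pics/s2.png",cv2.resize(b,None,fx=3.7,fy=3.7,interpolation=2))
E
```

```text
now [0.4478 0.1586 0.1288] yaw 5.14 F [-0.1 -0.7 -1.7] t 4.4 grip 0.132
turn [-0.0006 -0.0017  0.0046] shift cm [0.03 0.4  1.76]
```

View pics/t2.png

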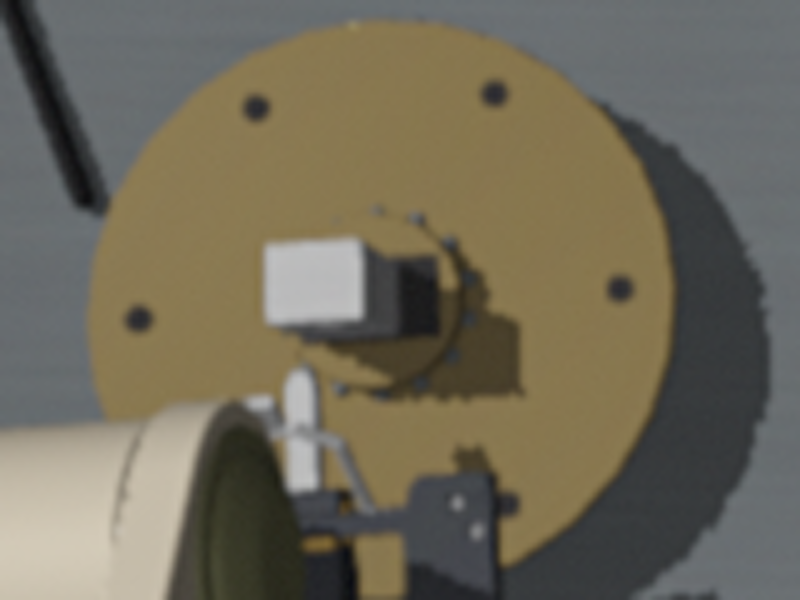

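View pics/s2.png

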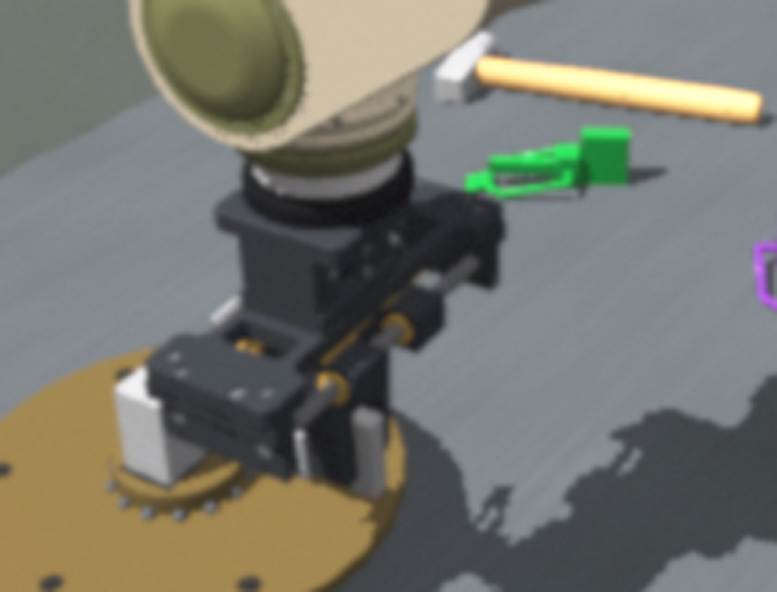

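The top view shows the bare shank at px (120,226–248) with its nose about 15 mm short of the stud, and the stud top spans px 113–132.6. The side view shows only the gripper. I'll settle at hole height and measure the shank's sideways position relative to the stud.

arm_command(plan=[[[0, 0, 0], [0, 0, 1.7], 1], [[0, 0, 0], [0, 0, 1.7], 1], [[0, 0, 0], [0, 0, 1.7], 1], [[0, 0, 0], [0, 0, 1.7], 1], [[0, 0, 0], [0, 0, 1.7], 1]])

```text
time: 5.0
eef_pos: [0.449, 0.1543, 0.1118]
eef_rot: [0.999, 0.042, 0.0, -0.0]
wrist_force: [-0.2, 1.1, -2.7]
grip_width: 0.135
finger_force: 29.9
```

```bash
cat > rel.py <<'E'
from h import *
y=np.radians(4.88);ex=np.array([np.cos(y),np.sin(y),0]);ey=np.array([-np.sin(y),np.cos(y),0]);C=np.array([.5696,.1585,0])
def local(p): d=np.array(p)-C;return np.array([d@ex,d@ey])*1000
def edges(g,row,c0,c1):
    a=g[row,c0:c1].astype(float);m=a>=(a.max()-3);i=np.nonzero(m)[0];l,r=i[0],i[-1]
    bl=a[max(0,l-5):l].min();br=a[r+1:r+6].min();hl=(a.max()+bl)/2;hr=(a.max()+br)/2
    while a[l]>hl:l-=1
    while a[r]>hr:r+=1
    return c0+l+(hl-a[l])/(a[l+1]-a[l]), c0+r-(hr-a[r])/(a[r-1]-a[r])
E
python3 - <<'E'
from rel import *
np.set_printoptions(precision=2,suppress=True)
delta([.4485,.1547,.1112],4.88)
im=vision.capture("top");cv2.imwrite("pics/top3.png",im);g=im.min(2)
for r in(201,204,207,210):
    l,q=edges(g,r,104,142);print("stud",r,l,q,local(onz("top",(l,r),.113)),local(onz("top",(q,r),.113)))
print(g[218:250:2,108:134]//10)
for r in range(228,248,3):
    l,q=edges(g,r,114,127);print("shank",r,l,q,local(onz("top",(l,r),.102)),local(onz("top",(q,r),.102)))
E
```

```text
now [0.45 0.15 0.11] yaw 4.82 F [-0.2  1.1 -2.7] t 5.0 grip 0.135
turn [ 0. -0. -0.] shift cm [-0.04 -0.05  0.06]
stud 201 112.35245901639344 132.125 [10.37 25.24] [  7.98 -12.31]
stud 204 112.36666666666666 132.25 [ 4.58 25.3 ] [  2.17 -12.42]
stud 207 112.37096774193549 132.24590163934425 [-1.2  25.39] [ -3.61 -12.29]
stud 210 inf 132.26984126984127 [nan nan] [ -9.38 -12.22]
[[ 8  8  7  8  8  8  8  8  8  8  8  7  6  6  6  5  5  4  3  3  4  4  3  3
   3  3]
 [ 8  8  7  8  8  8  8  8  7  8  7  7  7  7  8  8  8  7  6  5  4  4  4  4
   4  4]
 [ 8  7  8  8  8  7  8  8  8  8  8  8  9  8  7  7  7  7  7  7  7  7  7  6
   4  4]
 [ 8  8  8  8  8  8  8  8  8  8  7  8  8  7  7 11 13 14 13 10  8  7  7  7
   7  7]
 [ 8  8  8  8  8  8  8  7  8  7  7  8  7  7 11 16 18 18 17 14 10  7  6  6
   7  7]
 [ 7  8  7  7  7  7  7  8  8  8  8  8  7  8 13 17 18 18 18 17 12  7  6  6
   6  5]
 [ 9  9 10 11 10  8  8  9 12 15 16 15 11  9 13 17 18 18 18 16 12  7  7  8
   8  7]
 [13 13 11  9  7  6  6  6  8 10 11 11 10  8 13 17 18 18 18 16 12  7  7  7
   8  8]
 [14 11  8  6  6  5  5  5  5  6  6  9 10  9 12 16 17 16 
[... 511 characters left out ...]
7  7
   7  8]
 [ 4  3  3  3  3  3  3  3  3  3  3  3  3  2  2  4  9 11 10  9  7  6  7  7
   6  4]]rel.py:9: RuntimeWarning: divide by zero encountered in scalar divide
  return c0+l+(hl-a[l])/(a[l+1]-a[l]), c0+r-(hr-a[r])/(a[r-1]-a[r])
h.py:8: RuntimeWarning: invalid value encountered in matmul
  c=vision.camera_params(cam);P=np.array(c["pose"]);d=np.linalg.inv(np.array(c["intrinsics"]))@np.array([uv[0],uv[1],1.])
Traceback (most recent call last):
  File "rel.py", line 6, in edges
    bl=a[max(0,l-5):l].min();br=a[r+1:r+6].min();hl=(a.max()+bl)/2;hr=(a.max()+br)/2
                                ~~~~~~~~~~~~~~^^
ValueError: zero-size array to reduction operation minimum which has no identity
```

```bash
python3 - <<'E'
from rel import *
np.set_printoptions(precision=2,suppress=True)
for uv in((124.95,231),(124.9,240),(125,224),(122,231),(127.9,231)): print(uv,local(onz("top",uv,.102)))
print("tcp",local(telemetry.read_state()["eef_pos"]))
E
```

```text
(124.95, 231) [-47.31   5.78]
(124.9, 240) [-64.55   6.2 ]
(125, 224) [-33.84   5.43]
(122, 231) [-46.95  11.4 ]
(127.9, 231) [-47.67   0.16]
tcp [-120.63    6.19]
```

arm_command(plan=[[[0, 0, 0], [0.4, -0.05, 0.06], 1], [[0, 0, 0], [0.8, -0.05, 0.06], 1], [[0, 0, 0], [1.1, -0.05, 0.06], 1], [[0, 0, 0], [1.3, -0.05, 0.06], 1], [[0, 0, 0], [1.4, -0.05, 0.06], 1], [[0, 0, 0], [1.5, -0.05, 0.06], 1], [[0, 0, 0], [1.6, -0.05, 0.06], 1], [[0, 0, 0], [1.6, -0.05, 0.06], 1]])

```text
time: 5.85
eef_pos: [0.4646, 0.1565, 0.1106]
eef_rot: [0.999, 0.042, 0.0, 0.0]
wrist_force: [-0.4, 0.5, -1.5]
grip_width: 0.131
finger_force: 29.9
```

arm_command(plan=[[[0, 0, 0], [0.05, 0, -0.05], 1], [[0, 0, 0], [0.1, 0, -0.05], 1], [[0, 0, 0], [0.15, 0, -0.05], 1], [[0, 0, 0], [0.2, 0, -0.05], 1], [[0, 0, 0], [0.25, 0, -0.05], 1], [[0, 0, 0], [0.25, 0, -0.05], 1]])

```text
time: 6.45
eef_pos: [0.4671, 0.1567, 0.1111]
eef_rot: [0.999, 0.042, 0.0, 0.0]
wrist_force: [-0.4, 0.3, -1.8]
grip_width: 0.131
finger_force: 29.9
```

arm_command(plan=[[[0, 0, 0], [0.05, 0, 0], 1], [[0, 0, 0], [0.1, 0, 0], 1], [[0, 0, 0], [0.15, 0, 0], 1], [[0, 0, 0], [0.2, 0, 0], 1], [[0, 0, 0], [0.25, 0, 0], 1], [[0, 0, 0], [0.25, 0, 0], 1]])

```text
time: 7.05
eef_pos: [0.4696, 0.1569, 0.1111]
eef_rot: [0.999, 0.042, 0.0, 0.0]
wrist_force: [0.2, 1.0, -1.2]
grip_width: 0.134
finger_force: 29.9
```

arm_command(plan=[[[0, 0, 0], [0.05, 0, 0], 1], [[0, 0, 0], [0.1, 0, 0], 1], [[0, 0, 0], [0.15, 0, 0], 1], [[0, 0, 0], [0.2, 0, 0], 1], [[0, 0, 0], [0.2, 0, 0], 1]])

```text
time: 7.55
eef_pos: [0.4715, 0.1571, 0.1111]
eef_rot: [0.999, 0.042, 0.0, -0.0]
wrist_force: [-0.1, -0.0, -1.7]
grip_width: 0.133
finger_force: 29.9
```

arm_command(plan=[[[0, 0, 0], [0.05, 0, 0], 1], [[0, 0, 0], [0.1, 0, 0], 1], [[0, 0, 0], [0.15, 0, 0], 1], [[0, 0, 0], [0.2, 0, 0], 1], [[0, 0, 0], [0.2, 0, 0], 1]])

```text
time: 8.05
eef_pos: [0.4735, 0.1573, 0.1111]
eef_rot: [0.999, 0.042, -0.0, -0.0]
wrist_force: [1.0, 0.1, -1.6]
grip_width: 0.136
finger_force: 29.9
```

arm_command(plan=[[[0, 0, 0], [0.05, 0, 0], 1], [[0, 0, 0], [0.1, 0, 0], 1], [[0, 0, 0], [0.15, 0, 0], 1], [[0, 0, 0], [0.2, 0, 0], 1], [[0, 0, 0], [0.2, 0, 0], 1]])

```text
time: 8.55
eef_pos: [0.4755, 0.1575, 0.1111]
eef_rot: [0.999, 0.042, 0.0, 0.0]
wrist_force: [0.1, -0.3, -1.5]
grip_width: 0.133
finger_force: 29.9
```

arm_command(plan=[[[0, 0, 0], [0.05, 0, 0], 1], [[0, 0, 0], [0.1, 0, 0], 1], [[0, 0, 0], [0.15, 0, 0], 1], [[0, 0, 0], [0.2, 0, 0], 1], [[0, 0, 0], [0.2, 0, 0], 1]])

```text
time: 9.05
eef_pos: [0.4775, 0.1576, 0.1111]
eef_rot: [0.999, 0.042, 0.0, -0.0]
wrist_force: [-0.2, 0.2, -2.2]
grip_width: 0.134
finger_force: 29.9
```

```bash
python3 - <<'E'
from rel import *
b=vision.capture("top")[170:270,80:200]
cv2.imwrite("pics/t4.png",cv2.resize(b,None,fx=6,fy=6,interpolation=2))
E
```

```text
(no output)
```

View pics/t4.png

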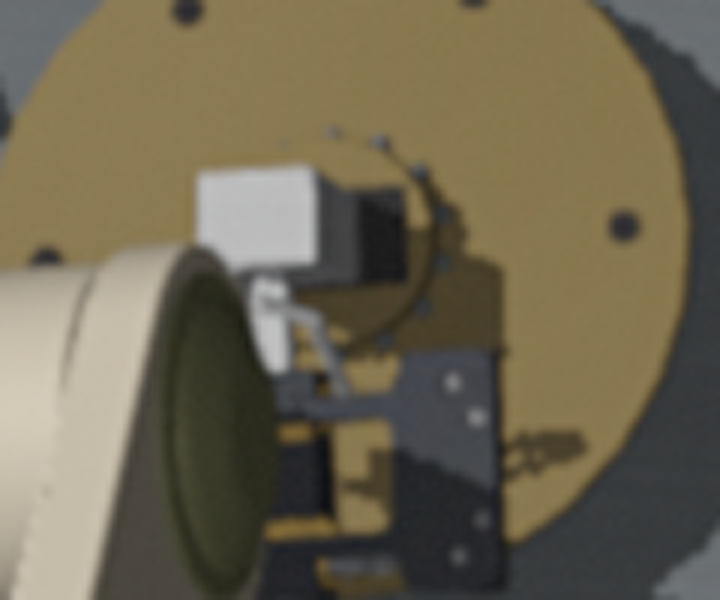

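The shank now runs in under the stud's front edge at px (125,217) with no contact force, and the ring's bow clears the stud top. I'll carry on.

arm_command(plan=[[[0, 0, 0], [0.1, 0, 0], 1], [[0, 0, 0], [0.2, 0, 0], 1], [[0, 0, 0], [0.3, 0, 0], 1], [[0, 0, 0], [0.4, 0, 0], 1], [[0, 0, 0], [0.4, 0, 0], 1]])

```text
time: 9.6
eef_pos: [0.4816, 0.158, 0.1111]
eef_rot: [0.999, 0.042, 0.0, 0.0]
wrist_force: [0.6, 0.2, -2.0]
grip_width: 0.136
finger_force: 29.9
```

arm_command(plan=[[[0, 0, 0], [0.1, 0, 0], 1], [[0, 0, 0], [0.2, 0, 0], 1], [[0, 0, 0], [0.3, 0, 0], 1], [[0, 0, 0], [0.4, 0, 0], 1], [[0, 0, 0], [0.4, 0, 0], 1]])

```text
time: 10.1
eef_pos: [0.4855, 0.1583, 0.1111]
eef_rot: [0.999, 0.042, 0.0, -0.0]
wrist_force: [0.4, -0.4, -1.3]
grip_width: 0.13
finger_force: 29.9
```

arm_command(plan=[[[0, 0, 0], [0.1, 0, 0], 1], [[0, 0, 0], [0.2, 0, 0], 1], [[0, 0, 0], [0.3, 0, 0], 1], [[0, 0, 0], [0.4, 0, 0], 1], [[0, 0, 0], [0.4, 0, 0], 1]])

```text
time: 10.6
eef_pos: [0.4895, 0.1587, 0.1111]
eef_rot: [0.999, 0.042, 0.0, -0.0]
wrist_force: [-0.4, 0.5, -1.1]
grip_width: 0.133
finger_force: 29.9
```

arm_command(plan=[[[0, 0, 0], [0.1, 0, 0], 1], [[0, 0, 0], [0.2, 0, 0], 1], [[0, 0, 0], [0.3, 0, 0], 1], [[0, 0, 0], [0.4, 0, 0], 1], [[0, 0, 0], [0.5, 0, 0], 1], [[0, 0, 0], [0.5, 0, 0], 1]])

```text
time: 11.2
eef_pos: [0.4945, 0.1591, 0.1111]
eef_rot: [0.999, 0.042, 0.0, -0.0]
wrist_force: [-0.1, -0.3, -1.5]
grip_width: 0.132
finger_force: 29.9
```

arm_command(plan=[[[0, 0, 0], [0.1, 0, 0], 1], [[0, 0, 0], [0.2, 0, 0], 1], [[0, 0, 0], [0.3, 0, 0], 1], [[0, 0, 0], [0.4, 0, 0], 1], [[0, 0, 0], [0.5, 0, 0], 1], [[0, 0, 0], [0.5, 0, 0], 1]])

```text
time: 11.8
eef_pos: [0.4995, 0.1595, 0.1111]
eef_rot: [0.999, 0.042, 0.0, -0.0]
wrist_force: [-0.8, -0.3, -2.1]
grip_width: 0.134
finger_force: 29.9
```

arm_command(plan=[[[0, 0, 0], [0.1, 0, 0], 1], [[0, 0, 0], [0.2, 0, 0], 1], [[0, 0, 0], [0.3, 0, 0], 1], [[0, 0, 0], [0.4, 0, 0], 1], [[0, 0, 0], [0.5, 0, 0], 1], [[0, 0, 0], [0.5, 0, 0], 1]])

```text
time: 12.4
eef_pos: [0.5045, 0.1599, 0.1111]
eef_rot: [0.999, 0.042, 0.0, -0.0]
wrist_force: [0.5, 0.8, -2.2]
grip_width: 0.134
finger_force: 29.9
```

arm_command(plan=[[[0, 0, 0], [0.1, 0, 0], 1], [[0, 0, 0], [0.2, 0, 0], 1], [[0, 0, 0], [0.3, 0, 0], 1], [[0, 0, 0], [0.4, 0, 0], 1], [[0, 0, 0], [0.5, 0, 0], 1], [[0, 0, 0], [0.5, 0, 0], 1]])

```text
time: 13.0
eef_pos: [0.5095, 0.1603, 0.1111]
eef_rot: [0.999, 0.042, 0.0, -0.0]
wrist_force: [-0.2, 0.2, -1.4]
grip_width: 0.135
finger_force: 29.9
```

arm_command(plan=[[[0, 0, 0], [0.05, 0, 0], 1], [[0, 0, 0], [0.1, 0, 0], 1], [[0, 0, 0], [0.15, 0, 0], 1], [[0, 0, 0], [0.15, 0, 0], 1]])

```text
time: 13.4
eef_pos: [0.5109, 0.1605, 0.1111]
eef_rot: [0.999, 0.042, 0.0, -0.0]
wrist_force: [0.3, 0.4, -1.9]
grip_width: 0.128
finger_force: 29.9
```

arm_command(plan=[[[0, 0, 0], [0.05, 0, 0], 1], [[0, 0, 0], [0.1, 0, 0], 1], [[0, 0, 0], [0.1, 0, 0], 1]])

```text
time: 13.7
eef_pos: [0.5119, 0.1606, 0.1111]
eef_rot: [0.999, 0.042, 0.0, -0.0]
wrist_force: [-0.6, -0.3, -1.5]
grip_width: 0.133
finger_force: 29.9
```

arm_command(plan=[[[0, 0, 0], [0.05, 0, 0], 1], [[0, 0, 0], [0.1, 0, 0], 1], [[0, 0, 0], [0.1, 0, 0], 1]])

```text
time: 14.0
eef_pos: [0.5129, 0.1606, 0.1111]
eef_rot: [0.999, 0.042, 0.0, -0.0]
wrist_force: [0.8, -0.5, -2.0]
grip_width: 0.134
finger_force: 29.9
```

arm_command(plan=[[[0, 0, 0], [0.05, 0, 0], 1], [[0, 0, 0], [0.1, 0, 0], 1], [[0, 0, 0], [0.1, 0, 0], 1]])

```text
time: 14.3
eef_pos: [0.5139, 0.1607, 0.1111]
eef_rot: [0.999, 0.042, 0.0, -0.0]
wrist_force: [-0.5, 0.4, -1.8]
grip_width: 0.131
finger_force: 29.9
```

arm_command(plan=[[[0, 0, 0], [0.05, 0, 0], 1], [[0, 0, 0], [0.1, 0, 0], 1], [[0, 0, 0], [0.1, 0, 0], 1]])

```text
time: 14.6
eef_pos: [0.5149, 0.1608, 0.1111]
eef_rot: [0.999, 0.042, 0.0, -0.0]
wrist_force: [0.6, -0.1, -2.1]
grip_width: 0.133
finger_force: 29.9
```

arm_command(plan=[[[0, 0, 0], [0.05, 0, 0], 1], [[0, 0, 0], [0.1, 0, 0], 1], [[0, 0, 0], [0.1, 0, 0], 1]])

```text
time: 14.9
eef_pos: [0.5159, 0.1609, 0.1111]
eef_rot: [0.999, 0.042, 0.0, -0.0]
wrist_force: [0.4, -0.2, -1.6]
grip_width: 0.132
finger_force: 29.9
```

arm_command(plan=[[[0, 0, 0], [0.05, 0, 0], 1], [[0, 0, 0], [0.1, 0, 0], 1], [[0, 0, 0], [0.1, 0, 0], 1]])

```text
time: 15.2
eef_pos: [0.5167, 0.161, 0.1111]
eef_rot: [0.999, 0.042, -0.0, 0.0]
wrist_force: [-1.0, -0.2, -0.7]
grip_width: 0.137
finger_force: 29.9
```

```bash
python3 - <<'E'
from rel import *
b=vision.capture("side")[200:320,150:310];a=vision.capture("top")[170:270,80:200]
cv2.imwrite("pics/s5.png",np.hstack([cv2.resize(b,(400,300),interpolation=2),cv2.resize(a,(400,300),interpolation=2)]))
E
```

View pics/s5.png

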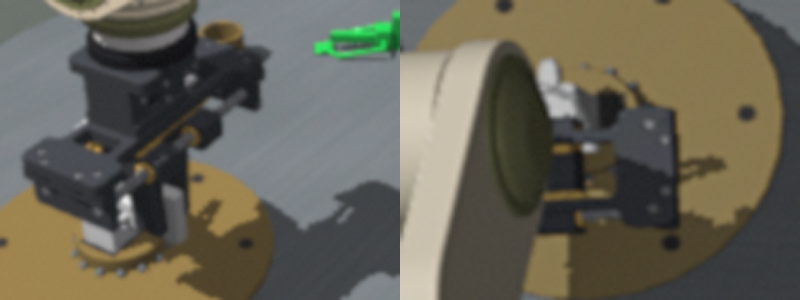

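The pin is deep in the stud, and in the top view the lip shows beyond it at crop (548,72). The last step came up slightly short, so the shoulder may be about to touch.

arm_command(plan=[[[0, 0, 0], [0.05, 0, 0], 1], [[0, 0, 0], [0.05, 0, 0], 1]])

```text
time: 15.5
eef_pos: [0.5168, 0.161, 0.111]
eef_rot: [0.999, 0.042, -0.001, 0.0]
wrist_force: [-4.8, 0.1, 0.4]
grip_width: 0.138
finger_force: 29.9
```

arm_command(plan=[[[0, 0, 0], [0.05, 0, 0], 1], [[0, 0, 0], [0.05, 0, 0], 1]])

```text
time: 15.7
eef_pos: [0.5169, 0.1611, 0.111]
eef_rot: [0.999, 0.042, -0.001, 0.0]
wrist_force: [-7.6, -1.5, 2.9]
grip_width: 0.136
finger_force: 29.9
```

arm_command(plan=[[[0, 0, 0], [0.05, 0, 0], 1], [[0, 0, 0], [0.05, 0, 0], 1]])

```text
time: 15.9
eef_pos: [0.5169, 0.1612, 0.111]
eef_rot: [0.999, 0.042, -0.002, 0.0]
wrist_force: [-10.3, -1.3, 4.1]
grip_width: 0.136
finger_force: 29.9
```

arm_command(plan=[[[0, 0, 0], [-0.12, 0, 0], 1], [[0, 0, 0], [-0.12, 0, 0], 1], [[0, 0, 0], [-0.12, 0, 0], 1], [[0, 0, 0], [-0.12, 0, 0], 0.2], [[0, 0, 0], [-0.12, 0, 0], 0.2], [[0, 0, 0], [-0.12, 0, 0], 0.2], [[0, 0, 0], [-0.12, 0, 0], 0.2], [[0, 0, 0], [-0.12, 0, 0], 0.2]])

```text
time: 16.7
eef_pos: [0.5173, 0.161, 0.1112]
eef_rot: [0.999, 0.042, 0.0, -0.0]
wrist_force: [-0.1, -0.2, 0.0]
grip_width: 0.403
finger_force: 0.0
```

arm_command(plan=[[[0, 0, 0], [0, 0, -1], 0.2], [[0, 0, 0], [-1, 0, -4], 0.2], [[0, 0, 0], [-2, 0, -9], 0.2], [[0, 0, 0], [-4, 0, -12], 0.6], [[0, 0, 0], [-6, 0, -12], 1], [[0, 0, 0], [-10, 0, -12], 1], [[0, 0, 0], [-14, 0, -12], 1], [[0, 0, 0], [-14, 0, -12], 1]])

```text
time: 17.5
eef_pos: [0.3742, 0.1492, 0.2317]
eef_rot: [0.999, 0.043, -0.0, -0.0]
wrist_force: [0.4, 0.8, 1.3]
grip_width: 0.008
finger_force: 0.0
```

```bash
python3 - <<'E'
from rel import *
np.set_printoptions(precision=4,suppress=True)
s=vision.capture("side");t=vision.capture("top")
for n in("ring_lip","pin_shoulder","pin_tab"):
  for c in("side","top"):
    for r in nets.landmark_of(n,c)[:3]: print(n,c,round(r["p"],2),np.array(r["point"]),proj(c,r["point"]).round(1),local(r["point"]).round(1))
b=s[220:310,150:270];a=t[170:260,80:200]
cv2.imwrite("pics/s6.png",np.hstack([cv2.resize(b,(400,300),interpolation=2),cv2.resize(a,(400,300),interpolation=2)]))
delta([.5541,.164,.2],4.88)
E
```

```text
ring_lip side 0.59 [ 0.3849 -0.2192  0.0057] [367.4 254.1] [-216.2 -360.6]
ring_lip side 0.45 [0.5774 0.1619 0.1595] [187.  248.7] [8.1 2.7]
ring_lip top 0.62 [ 0.3848 -0.2173  0.0046] [317.4 305.4] [-216.1 -358.7]
ring_lip top 0.55 [0.576  0.1678 0.1511] [114.5 198.8] [7.2 8.7]
ring_lip top 0.43 [ 0.667  -0.2355  0.0039] [327.  172.4] [  63.5 -400.9]
pin_shoulder side 0.65 [ 0.4169 -0.2671  0.0149] [364.8 237.9] [-188.4 -411.1]
pin_shoulder side 0.55 [0.5522 0.1657 0.092 ] [199.1 283.3] [-16.7   8.7]
pin_shoulder side 0.54 [ 0.6226 -0.2758  0.0162] [298.5 213.3] [  15.9 -437.2]
pin_shoulder top 0.96 [0.5531 0.1617 0.0975] [126.  215.2] [-16.2   4.6]
pin_shoulder top 0.77 [ 0.6196 -0.2728  0.015 ] [345.  193.5] [  13.1 -434. ]
pin_shoulder top 0.68 [ 0.4149 -0.2672  0.0115] [341.9 291.3] [-190.4 -411. ]
pin_tab side 0.92 [ 0.4404 -0.2947  0.0227] [361.6 227.7] [-167.3 -440.6]
pin_tab side 0.68 [0.5153 0.1619 0.1008] [214.2 285.6] [-53.8   8. ]
pin_tab side 0.68 [ 0.5885 -0.299   0.0224] [313.6 211.3] [ -20.1 -457.4]
pin_tab top 0.86 [0.5147 0.1584 0.1037] [125.4 234.7] [-54.7   4.6]
pin_tab top 0.68 [ 0.5909 -0.2993  0.0253] [358.3 206.4] [ -17.7 -458. ]
pin_tab top 0.67 [ 0.4395 -0.296   0.0227] [356.7 279.5] [-168.3 -441.8]
now [0.3782 0.1491 0.231 ] yaw 4.85 F [0.2 0.3 0.1] t 17.9 grip 0.009
turn [-0.      0.0003 -0.0006] shift cm [17.66  0.    3.1 ]
```

View pics/s6.png

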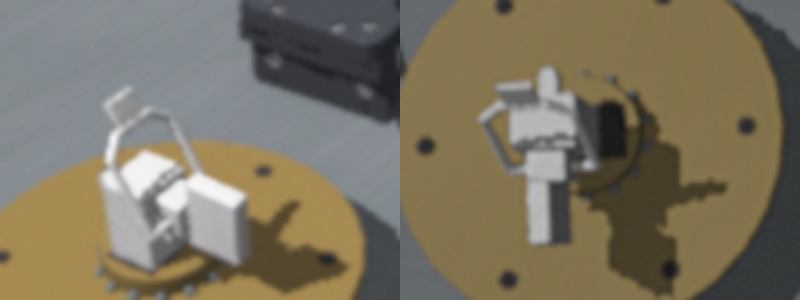

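The pin is home: its nose shows beyond the stud at crop (547,75), and the ring is up with its lip at crop left (122,103), giving q ≈ 1.28. Next I'll push the lip over from behind with closed fingers.

arm_command(plan=[[[0, 0, 0], [4, 0, 1], 1], [[0, 0, 0], [8, 0, 3], 1], [[0, 0, 0], [12, 0, 5], 1], [[0, 0, 0], [15, 0, 6], 1], [[0, 0, 0], [16.1, 0, 6], 1], [[0, 0, 0], [16.1, 0, 6], 1], [[0, 0, 0], [16.1, 0, 6], 1]])

```text
time: 18.6
eef_pos: [0.5377, 0.1628, 0.1709]
eef_rot: [0.999, 0.042, -0.0, 0.0]
wrist_force: [0.1, 0.3, 0.4]
grip_width: 0.001
finger_force: 0.0
```

arm_command(plan=[[[0, 0, 0], [1, 0, 0], 1], [[0, 0, 0], [1.5, 0, 0], 1], [[0, 0, 0], [2.0, 0, 0], 1], [[0, 0, 0], [2.4, 0, 0], 1], [[0, 0, 0], [2.7, 0, 0.05], 1], [[0, 0, 0], [3.0, 0, 0.2], 1], [[0, 0, 0], [3.3, 0, 0.4], 1], [[0, 0, 0], [3.3, 0, 0.4], 1]])

```text
time: 19.4
eef_pos: [0.571, 0.1655, 0.1667]
eef_rot: [0.999, 0.042, -0.0, 0.0]
wrist_force: [-0.2, -0.0, 0.4]
grip_width: -0.003
finger_force: 0.1
```

arm_command(plan=[[[0, 0, 0], [0.33, 0, 0.25], 1], [[0, 0, 0], [0.75, 0, 0.6], 1], [[0, 0, 0], [1.15, 0, 1.0], 1], [[0, 0, 0], [1.5, 0, 1.45], 1], [[0, 0, 0], [1.85, 0, 1.9], 1], [[0, 0, 0], [2.1, 0, 2.4], 1], [[0, 0, 0], [2.1, 0, 2.4], 1]])

```text
time: 20.1
eef_pos: [0.5918, 0.1673, 0.1422]
eef_rot: [0.999, 0.042, -0.001, 0.0]
wrist_force: [0.5, 0.9, 0.5]
grip_width: 0.002
finger_force: 0.1
```

```bash
python3 - <<'E'
from rel import *
np.set_printoptions(precision=4,suppress=True)
s=vision.capture("side");t=vision.capture("top")
for c in("side","top"):
    for r in nets.landmark_of("ring_lip",c)[:4]:
      if r["point"][1]>0: print(c,round(r["p"],2),np.array(r["point"]),local(r["point"]).round(1))
b=s[220:310,150:270];a=t[170:260,80:200]
cv2.imwrite("pics/s7.png",np.hstack([cv2.resize(b,(400,300),interpolation=2),cv2.resize(a,(400,300),interpolation=2)]))
e=telemetry.read_state();print(e["eef_pos"],local(e["eef_pos"]),e["wrist_force"])
E
```

```text
side 0.46 [0.6081 0.166  0.1277] [39.   4.2]
[0.5918 0.1674 0.1433] [22.9207  6.9458] [ 0.0777 -0.2438  0.242 ]
```

View pics/s7.png

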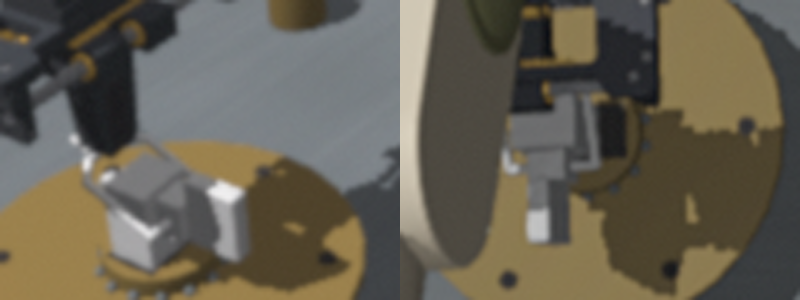

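The side view shows the ring swung to about 26° with its lip at (0.608,0.166,0.128). I'll lift, move outboard of the nose, and press straight down.

arm_command(plan=[[[0, 0, 0], [0, 0, -1], 1], [[0, 0, 0], [0.5, 0, -2], 1], [[0, 0, 0], [1.7, 0, -2], 1], [[0, 0, 0], [2.5, 0, -2], 1], [[0, 0, 0], [2.5, 0, -1.2], 1], [[0, 0, 0], [2.5, 0, -0.4], 1], [[0, 0, 0], [2.5, 0, 0.3], 1], [[0, 0, 0], [2.5, 0, 0.9], 1], [[0, 0, 0], [2.5, 0, 1.4], 1], [[0, 0, 0], [2.5, 0, 1.8], 1]])

```text
time: 21.3
eef_pos: [0.6166, 0.1695, 0.1247]
eef_rot: [0.999, 0.042, -0.0, -0.0]
wrist_force: [1.1, -0.3, 0.3]
grip_width: 0.003
finger_force: 0.1
```

arm_command(plan=[[[0, 0, 0], [0, 0, 0.15], 1], [[0, 0, 0], [0, 0, 0.3], 1], [[0, 0, 0], [0, 0, 0.3], 1]])

```text
time: 21.6
eef_pos: [0.6169, 0.1695, 0.1223]
eef_rot: [0.999, 0.042, 0.0, -0.0]
wrist_force: [-0.3, -0.5, 0.9]
grip_width: 0.002
finger_force: 0.6
```

arm_command(plan=[[[0, 0, 0], [0, 0, 0.15], 1], [[0, 0, 0], [0, 0, 0.3], 1], [[0, 0, 0], [0, 0, 0.3], 1]])

```text
time: 21.9
eef_pos: [0.6175, 0.1695, 0.1202]
eef_rot: [0.999, 0.042, 0.001, -0.0]
wrist_force: [1.4, -0.7, 5.2]
grip_width: 0.004
finger_force: 2.6
```

arm_command(plan=[[[0, 0, 0], [0, 0, 0.15], 1], [[0, 0, 0], [0, 0, 0.3], 1], [[0, 0, 0], [0, 0, 0.3], 1]])

```text
time: 22.2
eef_pos: [0.618, 0.1695, 0.1174]
eef_rot: [0.999, 0.042, 0.002, -0.0]
wrist_force: [4.2, -0.2, 5.0]
grip_width: 0.007
finger_force: 2.5
```

arm_command(plan=[[[0, 0, 0], [0, 0, 0.15], 1], [[0, 0, 0], [0, 0, 0.3], 1], [[0, 0, 0], [0, 0, 0.3], 1]])

```text
time: 22.5
eef_pos: [0.618, 0.1695, 0.1143]
eef_rot: [0.999, 0.042, 0.002, -0.0]
wrist_force: [4.3, 0.2, 5.6]
grip_width: 0.004
finger_force: 2.5
```

arm_command(plan=[[[0, 0, 0], [0, 0, 0.15], 1], [[0, 0, 0], [0, 0, 0.3], 1], [[0, 0, 0], [0, 0, 0.3], 1]])

```text
time: 22.8
eef_pos: [0.6162, 0.1694, 0.1093]
eef_rot: [0.999, 0.042, -0.001, 0.0]
wrist_force: [-0.8, -0.5, 0.4]
grip_width: 0.003
finger_force: 0.1
```

The force dropped from 5.6 N to 0.4 N, which looks like the snap. I'll press a little further, then lift off and look.

arm_command(plan=[[[0, 0, 0], [0, 0, 0.15], 1], [[0, 0, 0], [0, 0, 0.3], 1], [[0, 0, 0], [0, 0, 0.3], 1]])

```text
time: 23.1
eef_pos: [0.6165, 0.1695, 0.1066]
eef_rot: [0.999, 0.042, -0.001, 0.0]
wrist_force: [0.3, 0.9, -0.1]
grip_width: 0.001
finger_force: 0.1
```

arm_command(plan=[[[0, 0, 0], [0, 0, -1], 1], [[0, 0, 0], [0, 0, -4], 1], [[0, 0, 0], [0, 0, -8], 1], [[0, 0, 0], [0, 0, -12], 1], [[0, 0, 0], [-5, 0, -14], 1], [[0, 0, 0], [-10, 0, -14], 1], [[0, 0, 0], [-15, 0, -14], 1], [[0, 0, 0], [-20, 0, -14], 1], [[0, 0, 0], [-24, 0, -14], 1], [[0, 0, 0], [-24, 0, -14], 1]])

```text
time: 24.1
eef_pos: [0.3736, 0.1492, 0.2479]
eef_rot: [0.999, 0.043, -0.0, -0.0]
wrist_force: [0.7, 0.8, -0.4]
grip_width: 0.006
finger_force: 0.0
```

```bash
python3 - <<'E'
from rel import *
np.set_printoptions(precision=4,suppress=True)
s=vision.capture("side");t=vision.capture("top")
for n in("ring_lip","pin_shoulder"):
  for c in("side","top"):
    for r in nets.landmark_of(n,c)[:4]:
      if r["point"][1]>0: print(n,c,round(r["p"],2),np.array(r["point"]),local(r["point"]).round(1))
b=s[220:310,150:270];a=t[170:260,80:200]
cv2.imwrite("pics/s8.png",np.hstack([cv2.resize(b,(400,300),interpolation=2),cv2.resize(a,(400,300),interpolation=2)]))
print(telemetry.read_state()["time"])
E
```

```text
ring_lip side 0.54 [0.6125 0.1658 0.0931] [43.4  3.6]
ring_lip top 0.42 [0.611  0.1729 0.0893] [42.5 10.8]
pin_shoulder side 0.9 [0.5513 0.1674 0.0929] [-17.5  10.4]
pin_shoulder side 0.34 [0.5597 0.1585 0.097 ] [-9.9  0.8]
pin_shoulder top 0.82 [0.5552 0.1671 0.0972] [-13.6   9.8]
24.4
```

View pics/s8.png

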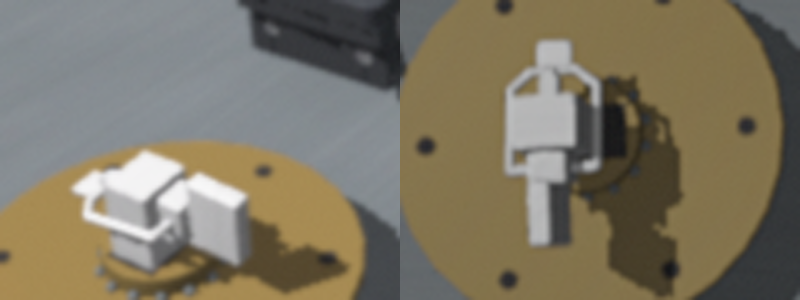

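The lip is down beyond the nose (left crop (90,185), right crop (553,52)), at z ≈ 0.091. That suggests q ≈ 0.06–0.12. To be sure, I'll press about 3 mm deeper.

arm_command(plan=[[[0, 0, 0], [5, 0, 0], 1], [[0, 0, 0], [10, 0, 0], 1], [[0, 0, 0], [15, 0, 0], 1], [[0, 0, 0], [20, 0, 0], 1], [[0, 0, 0], [24, 0, 2], 1], [[0, 0, 0], [24, 0, 5], 1], [[0, 0, 0], [24, 0, 9], 1], [[0, 0, 0], [24, 0, 12], 1], [[0, 0, 0], [24, 0, 13.5], 1], [[0, 0, 0], [24, 0, 14], 1]])

```text
time: 25.4
eef_pos: [0.6166, 0.1694, 0.1055]
eef_rot: [0.999, 0.042, -0.001, 0.0]
wrist_force: [0.1, -0.1, -0.2]
grip_width: 0.006
finger_force: 0.1
```

arm_command(plan=[[[0, 0, 0], [0, 0, 0.1], 1], [[0, 0, 0], [0, 0, 0.2], 1], [[0, 0, 0], [0, 0, 0.2], 1]])

```text
time: 25.7
eef_pos: [0.6174, 0.1695, 0.1064]
eef_rot: [0.999, 0.042, 0.001, -0.0]
wrist_force: [-0.6, 0.2, -0.3]
grip_width: 0.007
finger_force: 0.1
```

arm_command(plan=[[[0, 0, 0], [0, 0, 0.1], 1], [[0, 0, 0], [0, 0, 0.15], 1], [[0, 0, 0], [0, 0, 0.15], 1]])

```text
time: 26.0
eef_pos: [0.6168, 0.1695, 0.1038]
eef_rot: [0.999, 0.042, 0.0, -0.0]
wrist_force: [-0.1, -0.1, 0.2]
grip_width: 0.009
finger_force: 0.1
```

arm_command(plan=[[[0, 0, 0], [0, 0, -1], 1], [[0, 0, 0], [0, 0, -4], 1], [[0, 0, 0], [0, 0, -8], 1], [[0, 0, 0], [0, 0, -12], 1], [[0, 0, 0], [-5, 0, -14], 1], [[0, 0, 0], [-10, 0, -14], 1], [[0, 0, 0], [-15, 0, -14], 1], [[0, 0, 0], [-20, 0, -14], 1], [[0, 0, 0], [-24, 0, -14], 1], [[0, 0, 0], [-24, 0, -14], 1]])

```text
time: 27.0
eef_pos: [0.3736, 0.1492, 0.2443]
eef_rot: [0.999, 0.043, -0.0, -0.0]
wrist_force: [0.1, 0.1, -0.3]
grip_width: 0.001
finger_force: 0.0
```

```bash
python3 - <<'E'
from rel import *
s=vision.capture("side");vision.capture("top")
for c in("side","top"):
    for r in nets.landmark_of("ring_lip",c)[:4]+nets.landmark_of("pin_shoulder",c)[:4]:
      if r["point"][1]>0: print(c,round(r["p"],2),np.array(r["point"]).round(4),local(r["point"]).round(1))
print(env.job_done())
E
```

```text
side 0.55 [0.6118 0.1661 0.0886] [42.7  4. ]
side 0.96 [0.5531 0.1654 0.0904] [-15.9   8.3]
side 0.25 [0.5562 0.1571 0.0982] [-13.5  -0.3]
top 0.71 [0.6116 0.1688 0.0864] [42.7  6.7]
top 0.92 [0.5532 0.1634 0.0986] [-15.9   6.3]
the job is handed in; nothing more can be done
None
```

The job is handed in (no verdict returned): the pin's shoulder is home against the stud, the ring snapped over the nose and measures as latched (about 0.05 rad), and the arm has let go and moved clear, with contact forces staying around 11 N or less.

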